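Slide the storage box along the gap organiser's shelf, up to the sprung end plate

ROBOT

A 6-joint arm with a two-finger parallel gripper is mounted at the origin on the work surface. World frame = base frame: x ahead of the robot, y to its left, z up, the work surface at z = 0. Lengths are in m, angles in rad, forces in N, time in s.
With the tool pointing down it reaches from about 0.35 to 0.85 m from the base axis. Payload 8.1 kg.
Tool frame: the origin (TCP) lies at the very end of the fingers, on their centre line; the grasp point (between the pads) lies 19 mm behind it (pinch_z is the distance from the TCP to the grasp point, in m); z points along the fingers, y is the direction in which the jaws open and shut (so a half turn about z gives the same grasp; the last joint's range is limited). The gripper opens to 85 mm and grips with 20 to 120 N. Pads are 22 mm wide; open, the fingers measure 114 mm over their backs; the gripper's body (76 mm by 85 mm) begins 54 mm behind the grasp point. The pads swing forward as they close: fully open they stand 13 mm farther back than shut.
Start: joints at [1.24, 0.13, 1.488, -0, 1.523, -0.085], TCP at [0.146, 0.582, 0.231] pointing down, gripper open.
Joint ranges: [-2.96, 2.96], [-0.89, 2.26], [0.02, 2.5], [-1.34, 4.48], [0, 2.73], [-2.66, 2.66]. Speed limits (rad/s): [2.39, 2.39, 2.79, 3.14, 3.14, 3.14].

INTERFACE

Orientations are given as a 3x3 rotation matrix whose columns are the frame's x, y, z axes.
In Python, from rig import * gives the robot as it stands. Calls block until the motion is done:
- move_ptp(position, orientation): joint-space move of the TCP to a pose.
- move_l(position, v=0.15, attitude=None, max_force=None): straight line of the TCP; attitude=None keeps the orientation; v is the mean speed in m/s. With max_force (N) it stops when the force on the tool has changed by that much, and returns True; else False.
- move_j(angles): joint-space move.
- ungrasp() and grasp(): open the fingers fully, or close them until they stop; the grip force is fixed at half the most.
- wait(seconds).
- ik(position, orientation): joint angles nearest the present ones, or None.
- get_state(): the state.
- capture(name): name is "scene" or "top"; returns a dict with "frame" (400x640x3 uint8, blue, green, red), "intrinsics" (3x3 intrinsics, pixels), "rvec" (rotation vector, rad) and "tvec" (3), from world to camera coordinates, as OpenCV has them. Camera axes: x right, y down, z forward; pixel columns grow to the right and rows downward; lengths in m; the calibration is good to about 2 mm. A picture is of the moment at which its call begins. There is no depth.
A pose or a line that the arm cannot do raises Unreachable and nothing moves.
- hand_in(): hands the job in, once; it reports no verdict.
The state is a dict: "t": time; "joint_positions": joint angles; "qvel": joint speeds; "effort": joint torques, N m; "tool_pos": TCP position; "orientation": TCP orientation; "ft_force": force on the tool from outside, world axes, zero at the start; "torque": the same for the moment, N m; "grip_width": finger opening in m.
Only numpy, scipy, OpenCV 4.12 (cv2) and the standard library are available. Lean on these libraries where they do the work, as an engineer would, in place of code of your own. Each camera call takes 0.05 s, during which the arm holds its last target. There are 200 camera calls.

TASK

Slide the blue storage box along the shelf of the cream organiser, steering it between the can and the straw holder without touching either, until it stands square and snug against the orange sprung plate at the other end. Keep the box down on the shelf the whole way, never lifting it over anything, and press it only gently into the plate, just until the spring gives a little. Let go so that the plate stays leaning on the box, and leave the can, the straw holder and the mug where they stand.

Things in the scene. Friction and masses are not known exactly. Their poses are not given: they have to be found in the camera images.
- organiser: Cream plastic organiser, fixed on the counter. Origin at counter level; x across the shelf, y along it, z up. The shelf's flat top is 120 mm above the origin, x -117 to +117 mm between two low lips (16 mm high), y -402 to +342 mm. The box starts at the -y end; the sprung plate is at the +y end.
- end_stop: Grey fixed bracket at the shelf's +y end; origin on the shelf at its face, axes as organiser's. Before it an orange plate, 160 mm wide, 4 to 50 mm above the shelf, on springs along y. The plate's free face stands 40 to 70 mm to -y of the origin, set anew each time, not reported: feel for it. Yields 1 mm per 3 N, travel 14 mm, returns slowly. Flimsy: over 15 N breaks it.
- box_middle (a point): Blue box with closed light-blue lid, 66 (x) by 78 (y) by 60 mm high; point on its axis 30 mm above its underside. On the lid a handle fin 12 mm thick (x), 50 long (y), 30 to 64 mm above the point, can be pinched from above. 0.4 to 0.85 kg; slides with a few newtons of friction. Its y is roughly along the organiser's y.
- can_middle (a point): Full aluminium can, upright, 66 mm diameter, 115 mm high; point at its centre. Loose on the shelf: an obstacle. Can and straw holder stand staggered, one towards each side of the shelf, about 190 mm apart along it; which is which changes.
- holder_middle (a point): Stainless straw holder: upright round steel cup, 70 mm diameter, 95 mm high, with short steel straws reaching 115 mm above the shelf; point on its axis, half-way up the cup. Loose on the shelf: an obstacle.
- mug_middle (a point): White ceramic mug, 76 mm diameter, 88 mm high, with a handle on one side; the point is at its centre. Loose on the shelf behind the box's start. Bystander.
Things that resemble listed ones, but are neither listed nor needed, are in the scene too. Leave any green or purple look-alike of the part that bears box_middle alone.

How it is judged:
By the outcome, as a careful person would: the job done as asked, in the order asked, and still so for the second after the job is handed in, with the robot touching nothing.
It also fails if it takes over 64 s, if anything falls off the work surface, if the arm or the gripper's body presses on something with over 40 N, if the wrist force passes 120 N, or if a joint passes its speed limit or range.

## Working session

There is one attempt and no reset: what is moved stays moved. The work goes in short steps, each a Python script; the robot and the scene stay as the last script left them, time stands still between calls to the robot, and variables do not carry over. Pictures are saved under pics/ and viewed, about 8 in all and at most 12, crops included, and the job is handed in when it is done.

```bash
mkdir -p pics; python3 - <<'E'
from rig import *
import cv2,numpy as np,pickle
d={}
for n in("scene","top"):
    c=capture(n); d[n]=c; cv2.imwrite(f"pics/{n}0.png",c["frame"])
    R=cv2.Rodrigues(np.array(c["rvec"],float))[0]; print(n,np.array(c["intrinsics"]).tolist(),"cam",-R.T@np.ravel(c["tvec"]),R.tolist())
pickle.dump(d,open("c0.pkl","wb")); s=get_state(); print(s["t"],s["orientation"],s["ft_force"])
E
ls
```

```text
scene [[411.43339556926935, 0.0, 315.3519244587672], [0.0, 411.43339556926935, 197.67322250193092], [0.0, 0.0, 1.0]] cam [ 1.21224688 -0.06588016  0.92789533] [[0.04198873741957343, 0.9991175190187188, 0.001062600484657339], [0.8042751021186946, -0.03316929382306977, -0.5933307324412265], [-0.5927718836465453, 0.025767831440746958, -0.8049580814060865]]
top [[500.703178065029, 0.0, 330.9545373195867], [0.0, 500.703178065029, 199.25109657691925], [0.0, 0.0, 1.0]] cam [ 0.34124358 -0.05140315  1.639932  ] [[0.026825707274291122, -0.9995979292061353, 0.009184843822280908], [-0.9818834121896752, -0.028072198559811357, -0.18739508140497868], [0.1875775740753518, -0.003991440194238513, -0.9822416821277652]]
0.1 [[-9.69949480e-01  2.43305771e-01 -5.54241005e-04]
 [ 2.43306362e-01  9.69948121e-01 -1.63030495e-03]
 [ 1.40922418e-04 -1.71616380e-03 -9.99998517e-01]] [ 0.19427824  0.22203121 -0.21149162]
c0.pkl
pics
```

View pics/scene0.png

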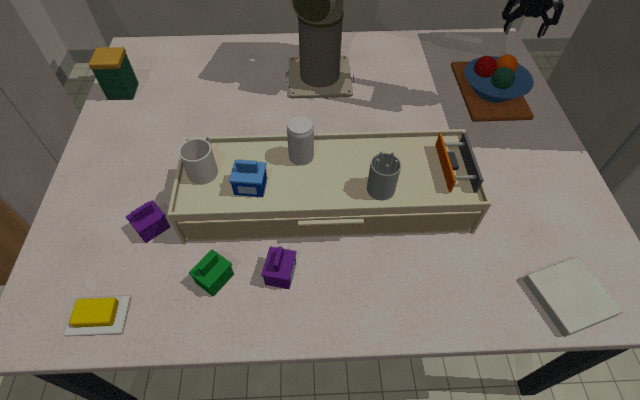

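View pics/top0.png

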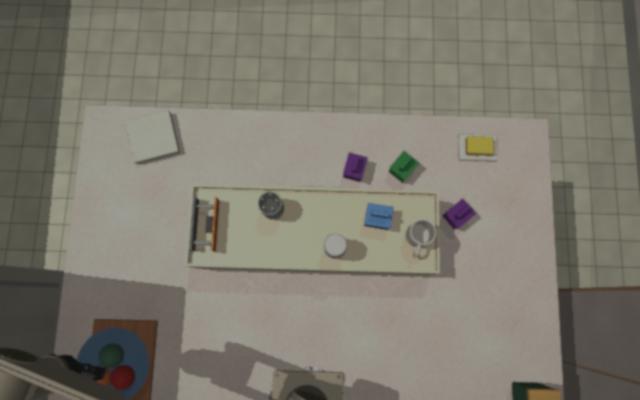

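The only blue box with a light-blue lid is at scene (249,178) and top (379,216). The look-alikes are purple at scene (148,221) and (280,267), and green at (211,272). All three are off the shelf. The can is at scene (301,141), the holder at (383,176), the mug at (199,161) and the plate at (446,162). Next I'll check these in one enlarged crop.

```bash
python3 - <<'E'
import cv2,numpy as np,pickle
d=pickle.load(open("c0.pkl","rb"))
a=cv2.resize(d["scene"]["frame"][115:240,165:495],None,fx=2.4,fy=2.4,interpolation=cv2.INTER_CUBIC)
b=cv2.resize(d["top"]["frame"][178:280,183:447],None,fx=3,fy=2.94,interpolation=cv2.INTER_CUBIC)
cv2.imwrite("pics/crop1.png",np.vstack([a[:300],b[:300]]));print(a.shape,b.shape)
E
```

```text
(300, 792, 3) (300, 792, 3)
```

View pics/crop1.png

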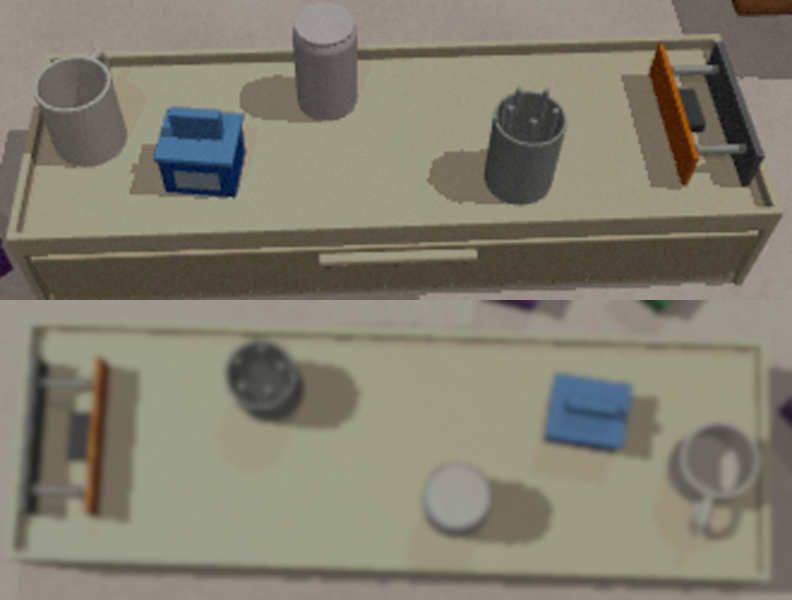

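```bash
cat > h.py <<'E'
import cv2,numpy as np,pickle
d=pickle.load(open("c0.pkl","rb"))
def bp(n,u,v,z):
    c=d[n];R=cv2.Rodrigues(np.array(c["rvec"],float))[0];C=-R.T@np.ravel(c["tvec"])
    r=R.T@np.linalg.inv(np.array(c["intrinsics"]))@[u,v,1]
    return (C+r*(z-C[2])/r[2])
T=lambda x,y,z:bp("top",183+x/3,178+(y-300)/2.94,z)
S=lambda x,y,z:bp("scene",165+x/2.4,115+y/2.4,z)
E
python3 - <<'E'
from h import *
np.set_printoptions(precision=4,suppress=True)
for nm,f,l,z in [("orgT near/far corners TL TR BR BL",T,[(33,327),(762,346),(770,578),(18,562)],.136),
("orgS NL NR FR FL",S,[(8,238),(782,214),(720,38),(50,58)],.136),
("boxT",T,[(555,375),(632,382),(626,449),(546,440)],.18),("boxS",S,[(163,110),(243,113),(241,166),(155,160)],.18),("boxSbase",S,[(163,190),(237,196)],.12),
("finT",T,[(565,405),(622,410)],.214),("finS",S,[(171,110),(222,112)],.214),
("canT",T,[(457,496)],.235),("canS",S,[(325,25)],.235),
("holT",T,[(264,376)],.215),("holS",S,[(528,117)],.215),
("mugT",T,[(718,458)],.208),("mugS",S,[(74,84)],.208),
("plateT",T,[(100,358),(92,515)],.17),("plateS",S,[(659,43),(684,180)],.17)]:
    P=np.array([f(*p,z) for p in l])[:,:2]; print(nm,P.tolist() if 0 else P.round(4).tolist(),"mean",P.mean(0))
E
```

```text
orgT near/far corners TL TR BR BL [[0.6541, 0.363], [0.6553, -0.3825], [0.4153, -0.3874], [0.411, 0.3589]] mean [ 0.5339 -0.012 ]
orgS NL NR FR FL [[0.6626, -0.3835], [0.6653, 0.3733], [0.4204, 0.3753], [0.421, -0.3779]] mean [ 0.5423 -0.0032]
boxT [[0.6103, -0.1675], [0.6053, -0.2437], [0.5371, -0.2381], [0.544, -0.1595]] mean [ 0.5742 -0.2022]
boxS [[0.5428, -0.2364], [0.5501, -0.1558], [0.6179, -0.1558], [0.6071, -0.2392]] mean [ 0.5795 -0.1968]
boxSbase [[0.5983, -0.2417], [0.6091, -0.1659]] mean [ 0.6037 -0.2038]
finT [[0.5744, -0.1748], [0.571, -0.2297]] mean [ 0.5727 -0.2023]
finS [[0.5735, -0.2209], [0.5781, -0.1719]] mean [ 0.5758 -0.1964]
canT [[0.4801, -0.0729]] mean [ 0.4801 -0.0729]
canS [[0.485, -0.0705]] mean [ 0.485  -0.0705]
holT [[0.5949, 0.1156]] mean [0.5949 0.1156]
holS [[0.5973, 0.1205]] mean [0.5973 0.1205]
mugT [[0.527, -0.3229]] mean [ 0.527  -0.3229]
mugS [[0.5298, -0.3206]] mean [ 0.5298 -0.3206]
plateT [[0.6168, 0.2847], [0.4577, 0.2814]] mean [0.5373 0.283 ]
plateS [[0.4592, 0.2886], [0.6449, 0.2716]] mean [0.5521 0.2801]
```

```bash
cat >> h.py <<'E'
def R(psi,s): # tool down, tool y = s*(cos psi, sin psi)
    y=s*np.array([np.cos(psi),np.sin(psi),0]); z=np.array([0,0,-1.]); return np.column_stack([np.cross(y,z),y,z])
WP=[(.576,-.200,-.09),(.587,-.130,0),(.587,-.052,0),(.490,.098,0),(.490,.211,0),(.535,.215,0)]
E
python3 - <<'E'
from h import *
from rig import *
def clr(b,c,r):
    dx=max(abs(c[0]-b[0])-.033,0);dy=max(abs(c[1]-b[1])-.039,0);return np.hypot(dx,dy)-r
best={}
for a,b in zip(WP[1:],WP[2:]):
    L=[np.array(a[:2])*(1-t)+np.array(b[:2])*t for t in np.linspace(0,1,200)]
    print(a,b,*[round(min(clr(p,c,r) for p in L)*1e3,1) for c,r in (((.4825,-.072),.033),((.596,.118),.035))])
for s in(1,-1):
    print(s,ik([.576,-.2,.188],R(-.09,s)),ik([.535,.25,.188],R(0,s)))
if 1:
    move_l([.146,.582,.34],v=.2)
    q={s:ik([.576,-.2,.32],R(-.09,s)) for s in(1,-1)}
    s=min((k for k in q if q[k] is not None),key=lambda k:abs(np.array(q[k])[5]))
    print("s",s); move_ptp([.576,-.2,.32],R(-.09,s)); st=get_state();print(st["t"],st["tool_pos"],st["joint_positions"],st["ft_force"])
E
```

```text
(0.587, -0.13, 0) (0.587, -0.052, 0) 38.5 96.0
(0.587, -0.052, 0) (0.49, 0.098, 0) 16.7 16.0
(0.49, 0.098, 0) (0.49, 0.211, 0) 98.0 38.0
(0.49, 0.211, 0) (0.535, 0.215, 0) 211.0 29.4
1 [-4.18268033e-01  1.79203856e-01  1.51359176e+00 -4.44089210e-16
  1.44879703e+00 -3.28268033e-01] [ 3.50327813e-01  1.28247376e-01  1.56986658e+00 -4.44089210e-16
  1.44347870e+00  3.50327813e-01]
-1 None None
s 1
3.9167 [ 0.57630064 -0.19918471  0.32008145] [-4.16963033e-01  1.37876062e-01  1.31993809e+00  2.04860700e-04
  1.68365147e+00 -3.28242834e-01] [0.54338638 0.49396436 0.2336652 ]
```

```bash
python3 - <<'E'
from h import *
from rig import *
import numpy as np
print(move_l([.576,-.2,.24],v=.12), move_l([.576,-.2,.188],v=.05,max_force=8))
p=lambda:(lambda s:print(round(s["t"],2),np.round(s["tool_pos"],4),np.round(s["ft_force"],2),np.round(s["torque"],3),round(s["grip_width"],4)))(get_state())
p(); grasp(); p(); wait(.3); p()
a=capture("scene")["frame"][100:240,165:495];b=capture("top")["frame"][178:280,183:447]
cv2.imwrite("pics/g.png",np.vstack([cv2.resize(a,(690,293)),cv2.resize(b,(690,267))]))
E
```

```text
False False
5.92 [ 0.5763 -0.2001  0.1885] [ 0.48  0.75 -0.34] [-0.029 -0.07   0.013] 0.0855
6.59 [ 0.5762 -0.2     0.1882] [1.13 0.03 1.12] [-0.08  -0.198 -0.006] 0.0107
6.89 [ 0.5762 -0.2     0.1882] [1.72 0.36 1.45] [-0.039 -0.221 -0.038] 0.0108
```

View pics/g.png

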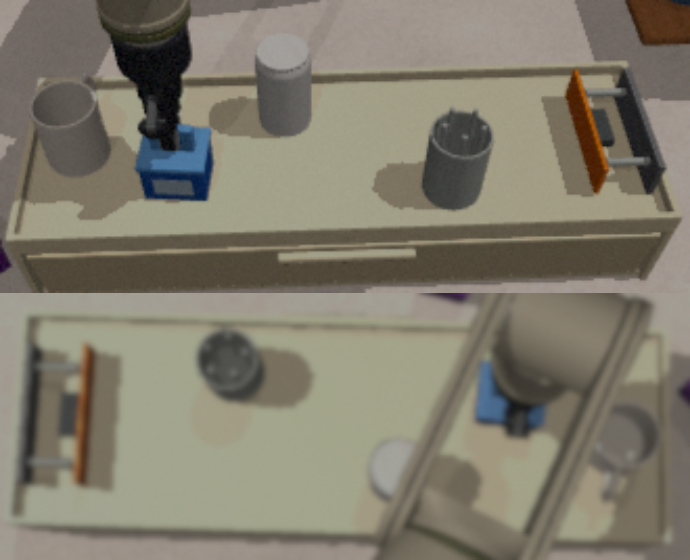

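The pads hold the fin at scene crop (165,130), and the box hasn't moved. The can at (283,95) and the holder at (458,165) are undisturbed. Next is a short first slide, with a force check.

```bash
cat >> h.py <<'E'
from rig import *
def p():
    s=get_state();print(round(s["t"],2),np.round(s["tool_pos"],4),np.round(s["ft_force"],2),np.round(s["torque"],3),round(s["grip_width"],4))
E
python3 - <<'E'
from h import *
Z=.1876
move_l([.578,-.185,Z],v=.04,attitude=R(-.07,1),max_force=20);p()
print(move_l([*WP[1][:2],Z],v=.05,attitude=R(0,1),max_force=20));p()
E
```

```text
7.52 [ 0.5783 -0.184   0.1882] [-0.53 -0.19  4.67] [-0.101  0.101  0.04 ] 0.0109
False
8.78 [ 0.5872 -0.1293  0.1882] [-0.52 -1.05  6.05] [-0.307  0.116  0.037] 0.0106
```

```bash
python3 - <<'E'
from h import *
Z=.1876
for w in WP[2:5]:
    print(move_l([*w[:2],Z],v=.06,max_force=12));p()
a=capture("scene")["frame"][100:240,165:495];b=capture("top")["frame"][178:280,183:447]
cv2.imwrite("pics/m.png",np.vstack([cv2.resize(a,(690,293)),cv2.resize(b,(690,267))]))
E
```

```text
False
10.23 [ 0.5872 -0.0513  0.1882] [ 0.02 -1.99  6.54] [-0.347  0.079  0.093] 0.0108
False
13.36 [0.4903 0.0983 0.1882] [ 3.29 -1.83  5.65] [-0.465 -0.193  0.025] 0.0111
False
15.39 [0.4898 0.2112 0.1881] [ 0.58 -4.12  7.54] [-0.582  0.048 -0.01 ] 0.0112
```

View pics/m.png

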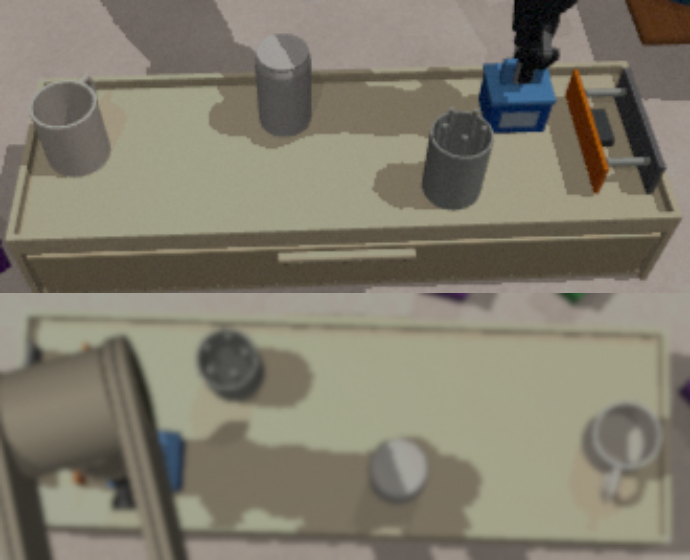

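The box has passed both obstacles and they haven't moved: the can is still at (284,95) and the holder at (458,165). The box at (517,100) is just short of the plate. Next I'll centre it on the plate and feel for contact.

```bash
python3 - <<'E'
from h import *
Z=.1877
print(move_l([.535,.215,Z],v=.05,max_force=10));p()
y=.215; hist=[]
for i in range(45):
    y+=.001
    hit=move_l([.535,y,Z],v=.012,max_force=5)
    s=get_state(); f=s["ft_force"][1]; hist.append(f); print(round(s["tool_pos"][1],4),round(f,2),hit,end=" | ")
    if i>=4 and f<np.median(hist[:-1][:8])-3: break
p()
E
```

```text
False
16.54 [0.5343 0.2159 0.1881] [-1.9  -0.78  7.61] [-0.103  0.44  -0.034] 0.0111
0.2164 -2.39 False | 0.2172 -3.14 False | 0.2181 -3.46 False | 0.2191 -3.88 False | 0.2201 -4.05 False | 0.2211 -3.72 False | 0.2221 -2.89 False | 0.2231 -2.74 False | 0.2241 -4.28 False | 0.2251 -4.5 False | 0.2261 -2.77 False | 0.2271 -3.84 False | 0.2281 -3.16 False | 0.2291 -4.14 False | 0.2301 -3.52 False | 0.2311 -2.81 False | 0.2321 -3.24 False | 0.2331 -3.77 False | 0.2341 -2.9 False | 0.2351 -3.11 False | 0.2361 -3.36 False | 0.2371 -3.01 False | 0.2381 -3.25 False | 0.2391 -4.53 False | 0.2401 -3.89 False | 0.2411 -3.31 False | 0.2421 -4.43 False | 0.2431 -3.49 False | 0.2441 -3.34 False | 0.2451 -3.24 False | 0.2461 -3.58 False | 0.2471 -4.02 False | 0.248 -4.36 False | 0.2487 -5.72 False | 0.2494 -6.74 False | 25.29 [0.5348 0.2494 0.1882] [ 0.09 -6.74  8.21] [-1.124  0.066  0.133] 0.0108
```

```bash
python3 - <<'E'
from h import *
move_l([.535,.252,.1877],v=.01,max_force=5);p();wait(.3);p()
f=capture("scene")["frame"]
cv2.imwrite("pics/e.png",cv2.resize(f[115:230,360:510],None,fx=5,fy=5,interpolation=cv2.INTER_CUBIC))
E
```

```text
25.64 [0.5348 0.2506 0.1882] [ -0.3  -10.2    8.83] [-1.62   0.112  0.182] 0.011
25.94 [0.5348 0.2506 0.1882] [  0.13 -10.44   8.35] [-1.583  0.177  0.175] 0.0107
```

View pics/e.png

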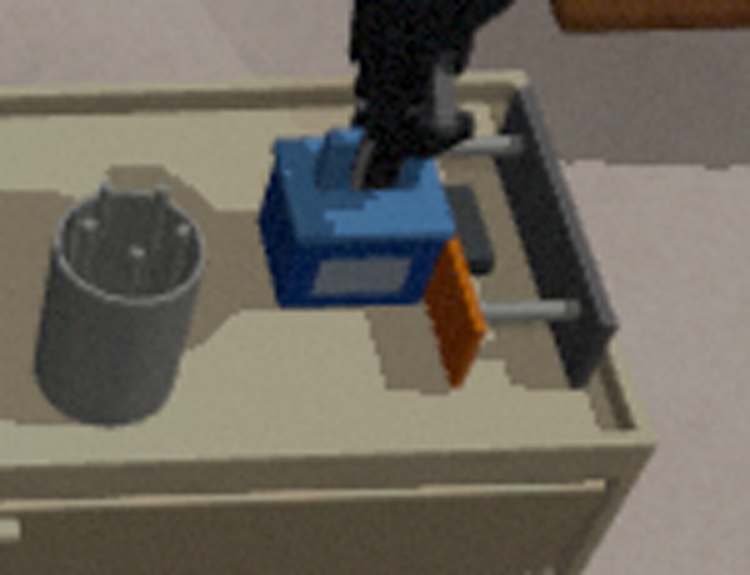

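```bash
python3 - <<'E'
from h import *
g=lambda x,y,z:bp("scene",360+x/5,115+y/5,z)[:2]
for nm,a,b in(("lidfront",(300,240,.18),(455,235,.18)),("lidside",(275,145,.18),(300,240,.18)),("base",(285,305,.12),(420,303,.12)),("orgedge",(0,467,.136),(655,443,.136)),("bracket top",(520,85,.17),(617,325,.17)),("plate top",(455,237,.17),(485,328,.17))):
    A,B=g(*a),g(*b);D=B-A;print(nm,A.round(4),B.round(4),"angle from +y (deg)",np.degrees(np.arctan2(-D[0],D[1])).round(2))
f=cv2.imread("pics/e.png"); cv2.imwrite("pics/e2.png",cv2.resize(f[120:320,240:500],(780,600),interpolation=cv2.INTER_CUBIC))
E
```

```text
lidfront [0.5682 0.2143] [0.5681 0.2897] angle from +y (deg) 0.08
lidside [0.5053 0.2139] [0.5682 0.2143] angle from +y (deg) -89.67
base [0.5596 0.2207] [0.5612 0.2895] angle from +y (deg) -1.26
orgedge [0.6647 0.0628] [0.6636 0.3742] angle from +y (deg) 0.19
bracket top [0.4585 0.3527] [0.6186 0.3576] angle from +y (deg) -88.25
plate top [0.5608 0.2941] [0.6179 0.2947] angle from +y (deg) -89.37
```

View pics/e2.png

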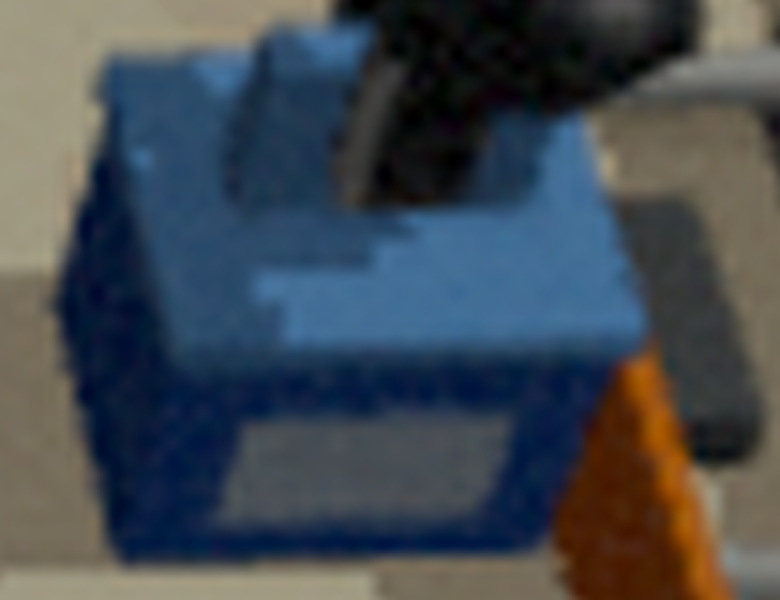

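The close-up shows the box against the orange plate at (600,450). By eye it is square to within about 1°. A small moment Mz suggests that one corner leads slightly, so I'll ease the yaw in small steps until the moment fades.

```bash
python3 - <<'E'
from h import *
for a in (.005,.010,.015,.02):
    move_l([.535,.252,.1877],v=.01,attitude=R(a,1),max_force=4); wait(.3); p()
    s=get_state()
    if s["torque"][2]<.03 or s["ft_force"][1]<-12: break
E
```

```text
26.54 [0.5349 0.2507 0.1882] [-0.35 -9.92  8.87] [-1.566  0.079  0.07 ] 0.011
27.09 [0.5349 0.2507 0.1882] [-0.29 -8.82  9.06] [-1.546 -0.023 -0.128] 0.0109
```

```bash
python3 - <<'E'
from h import *
move_l([.535,.252,.1877],v=.01,attitude=R(.007,1),max_force=4); wait(.3); p()
ungrasp(); wait(.3); p()
x=get_state()["tool_pos"]
print(move_l([x[0],x[1],.30],v=.06,max_force=6)); p()
move_l([.50,.10,.42],v=.2); move_ptp([.146,.582,.36],R(.6,1)); p(); wait(1)
a=capture("scene")["frame"];b=capture("top")["frame"]
cv2.imwrite("pics/f_s.png",a)
c=cv2.resize(a[115:235,165:495],(790,287),interpolation=cv2.INTER_CUBIC)
e=cv2.resize(a[140:205,400:500],(484,313),interpolation=cv2.INTER_CUBIC);t=cv2.resize(b[185:270,185:265],(306,313),interpolation=cv2.INTER_CUBIC)
cv2.imwrite("pics/f.png",np.vstack([c,np.hstack([e,t])]))
E
```

```text
27.64 [0.5349 0.2507 0.1882] [-0.37 -9.53  9.39] [-1.522  0.056 -0.029] 0.0108
28.65 [0.535  0.252  0.1877] [-0.89  0.85 -0.03] [ 0.012 -0.025 -0.06 ] 0.0854
False
30.68 [0.5349 0.2519 0.2996] [ 0.3  -0.61 -0.93] [-0.001  0.025  0.006] 0.0857
33.96 [0.147  0.5817 0.3602] [-0.38 -0.36  0.47] [0.059 0.055 0.017] 0.0853
```

View pics/f.png

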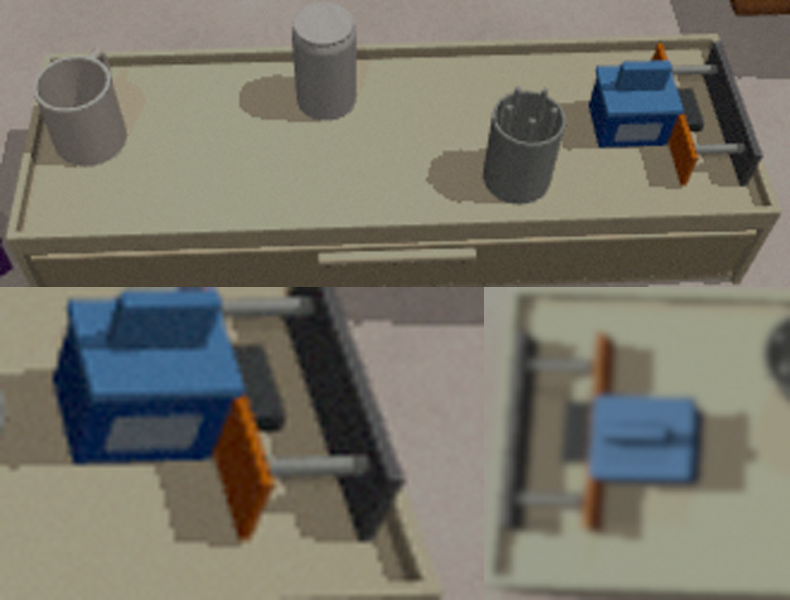

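The final view shows the box square in the middle of the plate, touching it at (597,440) in the top inset. The can (325,60), holder (525,145) and mug (82,110) are where they were in the first crop.

```bash
python3 -c "
from rig import *
hand_in();print(get_state()['t'])"
```

```text
the job is handed in; nothing more can be done
the job is handed in; nothing more can be done
```

I handed the job in at about 35 s, with the blue box standing against the orange plate and the arm clear of everything.

- **Slide:** I pinched the box's fin and slid it between the can and the straw holder. The planned clearance was at least 16 mm. The tool stayed at a steady height, pressing down with 5–9 N, so the box never left the shelf.
- **Contact with the plate:** I felt the plate when the tool reached y ≈ 0.248 m. I pressed to about 6–7 N above sliding friction, which is roughly 2 mm of spring and well under the 15 N limit.
- **Squaring:** While pressing, a small twisting moment (about 0.17 N m) suggested one corner was leading. I turned the box about 0.4° and the moment dropped to nearly zero. Then I let go and lifted away.
- **Last pictures:** They show the box touching the plate and square to it by eye. The can, holder and mug have not visibly moved.
- **Measurements that disagreed:**
    - The two cameras differed by about 5 mm on most points.
    - Edge angles on the box, plate and bracket scattered by up to about 1.7°, so I trusted the moment reading to square the box.
    - The spring compression after letting go was not measured. I only saw that the plate was touching the box.

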